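# Refit a kiln controller card

## Task

Fit the card with the orange levers, now standing in the black rack, into the empty middle place of the sloping kiln controller, component side up the slope: slide it down its two guides with both levers swung out until it meets the socket. Do not shove it home by the handle: let go and swing both levers fully in, so that they draw the card home with its panel down flush. Leave the other card, the pots, the jar, the screwdriver and the brush where they are.

Things in the scene. Friction and masses are not known exactly. Their poses are not given: they have to be found in the camera images.
- card: Card to fit, 0.25 to 0.5 kg: white panel, orange handle and levers. Origin: middle of the panel's underside. z points out of the panel (up while in the rack), y along the panel to the left lever, x square to the green board, towards the side with the components (black relays). Panel 124 (y) x 34 (x) x 3, from z = 0 up. Board 100 (y) x 4 (x), from z = 0 down to -85 mm.
- card_handle (a point): Grip point in the middle of the card's handle, 28 mm above the panel's underside. The handle is a solid upright plate 10 thick (card x), 44 wide (y), from the panel up to z = 40 mm. Grip it across x, firmly (about 100 N), with the TCP about here; the fingertips then stay 6 mm above the panel.
- card_plug (a point): Middle of the lower edge of the card's grey plug, 95 mm below the panel's underside. The plug is 70 wide (y), 8 thick (x), 10 high and hangs below the board.
- lever_left (a joint): Swing of the lever at the card's +y end, rad. 0 = fully in (its arm stands square on the panel, along card z); positive = the arm leans outward by that angle, 1.05 = fully out; starts at 0.9 to 1.0. Stays where left (0.05 N m friction). Pushing the outer face of the arm near its end towards the card's middle closes it; drawing the card home takes 5 to 20 N there, in the last 0.5 rad.
- lever_right (a joint): The same for the lever at the card's -y end.
- lever_left_hinge (a point): Hinge of the left lever (right: mirrored): axis along card x, 66 mm from the card's middle in y, 8 mm above the panel's underside. The lever has a 20 mm toe, 5 thick, square to the arm: it points down when the lever is out, outward when in. Swinging in brings the toe under the cage's lip and so pulls the card in, if the panel is under 12 mm above home.
- lever_left_tip (a point): Middle of the free end of the left lever's arm, 55 mm from its hinge. The arm is 16 wide (card x), 7 thick, of smooth plastic (friction 0.3).
- lever_right_tip (a point): The same for the right lever.
- panel_left (a point): Left end of the underside of the card's panel, 62 mm from the middle.
- panel_right (a point): Right end of the underside of the card's panel, 62 mm from the middle.
- bay: Empty middle place of the cage in the sloping face. Origin: where the card's origin lies when home. z points out of the slope, 26 degrees from vertical, leaning to the controller's front; x up the slope, y left. The card slides in along -z, its axes along these. Neighbours' flat panels 22 to 58 mm up and down are 3 mm high; beside the rails the face is flat at z = 0.
- bay_socket (a point): Where the middle of the plug's lower edge first meets the socket: the panel is then 7 mm above home (bay z = +7 mm). From there the socket resists with about 18 N all the way home and does not spring back.
- guide_left (a point): Mouth of the left white card guide, 48 mm from the bay's middle, at bay z = 0. The groove is 6 mm wide (bay x) for the 4 mm board, its floor 51 mm from the bay's middle (y); the mouth is flared, about 5 mm wider on each side and 14 mm deep. The groove is slippery (friction 0.2).
- guide_right (a point): The same for the right guide.
- lip_left (a point): Inner upper edge of the lip on the left aluminium rail: the lip reaches from 82 to 95 mm from the bay's middle (y), its underside at bay z = 10.5, its top at 14.5 mm, and runs 62 mm up and down the slope. The right rail is its mirror image. Keep fingertips above it.
- console: The kiln controller: grey and blue box with a sloping face, 304 wide (y), 216 deep (x), 108 high in front, 212 behind; fixed during a run. Origin on the table, 150 mm below the middle of the card place (body bay); its front (-x) looks to the robot..
- rack: Fixed black card rack, 150 x 150 mm, base 10 thick, two grooved side walls up to 80 mm high. Origin at the middle of its underside. Two cards stand upright in grooves at x = +32 and -32 mm (which is which varies), their panels' undersides 105 mm above the table; a card is free when raised by 75 mm, its handle top is at 145 mm. Their x is along the rack's x.
- other_card: Another card, bare aluminium panel and grey handle, no levers, in the other groove of the rack; otherwise of the same size and axes as card. Leave it.
- pot_front: Loose terracotta vase with a blue band, 112 high, 73 wide, origin at its foot. Leave it.
- pot_left: Loose terracotta vase with a red band, 112 high. Leave it.
- pot_right: Loose terracotta vase with a yellow band, 112 high. Leave it.
- paint_jar: Loose pink paint jar with a white cap, 60 high, 52 wide. Leave it.
- screwdriver: Loose screwdriver, 190 long, lying. Leave it.
- brush: Loose brush, 180 long, lying. Leave it.

How it is judged (in metres and radians):
On the way:
1. the card is in its guides, at the socket (panel 3.5 to 12 mm above home), both levers still swung out (y of panel_left in the frame of bay above 0.05 m and x of card in the frame of bay between -0.004 and 0.004 m and angle between the z axis of card and the z axis of bay, either way round below 0.06 rad and z of card in the frame of bay between 0.0035 and 0.012 m and value of joint each of lever_left, lever_right above 0.7 rad), for 0.2 s.
At the end, for the whole second after the job is handed in: The card is home in the middle place the right way round (component side up the slope), both ends of its panel within 2.5 mm of flush, both levers in (within 0.15 rad), at rest and released (y of panel_left in the frame of bay above 0.05 m and x of card in the frame of bay between -0.004 and 0.004 m and angle between the z axis of card and the z axis of bay, either way round below 0.06 rad and z of panel_left in the frame of bay between -0.003 and 0.0025 m and z of panel_right in the frame of bay between -0.003 and 0.0025 m and value of joint each of lever_left, lever_right below 0.15 rad and linear speed of card below 0.01 m/s and contact force between the fingers and card below 0.1 N); the robot touches nothing.
It fails at once if the card is shoved home with both levers still out (both panel ends less than 2.5 mm above home, both levers more than 0.7 rad out) (z of each of panel_left, panel_right in the frame of bay below 0.0025 m and value of joint each of lever_left, lever_right above 0.7 rad and y of panel_left in the frame of bay above 0.05 m and x of card in the frame of bay between -0.004 and 0.004 m and angle between the z axis of card and the z axis of bay, either way round below 0.06 rad).
It fails at once if the other card or a pot, jar or tool is moved by more than 20 mm (distance of any of other_card, pot_front, pot_left, pot_right, paint_jar, screwdriver, brush from where it was at the start of the episode above 0.02 m).
It also fails if it takes over 64 s, if anything falls off the work surface, if the arm or the gripper's body presses on something with over 40 N, if the wrist force passes 120 N, or if a joint passes its speed limit or range.

## Robot

A 6-joint arm with a two-finger parallel gripper is mounted at the origin on the work surface. World frame = base frame: x ahead of the robot, y to its left, z up, the work surface at z = 0. Lengths are in mm, angles in rad, forces in N, time in s.
With the tool pointing down it reaches from about 350 to 1000 mm from the base axis. Payload 7.1 kg.
Tool frame: the origin (TCP) lies between the finger pads, 19 mm behind the fingertips; this is the grasp point; z points along the fingers, y is the line along which they close (so a half turn about z gives the same grasp; the last joint's range is limited). The gripper opens to 85 mm and grips with 20 to 120 N. Pads are 22 mm wide; open, the fingers measure 114 mm over their backs; the gripper's body (76 mm by 85 mm) begins 54 mm behind the grasp point. The pads swing forward as they close: fully open they stand 13 mm farther back than shut.
Start: joints at [1.307, 0.423, 1.63, -0, 1.089, -0.019], TCP at [151.445, 606.357, 250.019] pointing down, gripper open.
Joint ranges: [-3, 3], [-0.9, 2.11], [0.09, 2.58], [-1.31, 4.45], [0.11, 2.69], [-2.54, 2.54]. Speed limits (rad/s): [2.39, 2.39, 3.01, 3.14, 3.14, 3.14].

## Interface

Orientations are given as a rotation vector (axis times angle).
In Python, from workcell import env, optics, job, command_gripper gives the robot as it stands (env), with the cameras (optics), the gripper as plain functions and the job (job). Calls block until the motion is done:
- env.move_pose(position, orientation): joint-space move of the TCP to a pose.
- env.movel(position, rate=150, frame=None): straight line of the TCP; frame=None keeps the orientation; rate is the mean speed in mm/s.
- env.goto_joints(angles): joint-space move.
- command_gripper(opening): opening from 0.0 (shut) to 1.0 (fully open); the grip force is fixed at half the most; returns when the fingers have stopped.
- env.dwell(seconds).
- env.ik(position, orientation): joint angles nearest the present ones, or None.
- optics.snapshot(name): name is "scene" or "top" or "wrist"; returns a dict with "frame" (480x640x3 uint8, blue, green, red), "depth" (480x640 float32, mm along the optical axis (not along the pixel's ray), 0 where there is no reading), "fovy" (degrees; the focal length in pixels is half the picture's height over the tangent of half this angle, whatever the lens; pixels are square), "cx", "cy" (the principal point, pixels), "extrinsics" (4x4, takes a point from world to camera coordinates). Camera axes: x right, y down, z forward; pixel columns grow to the right and rows downward; lengths in mm; the calibration is good to about 2 mm. A picture is of the moment at which its call begins.
A pose or a line that the arm cannot do raises env.PlanningError and nothing moves.
- job.close_job(): hands the job in; it is judged then, once.
Readings, each from a call of its own:
- env.current_clock(): time.
- env.current_joint_positions(): joint angles.
- env.current_joint_velocities(): joint speeds.
- env.current_joint_efforts(): joint torques, N m.
- env.current_ee_pos(): TCP position.
- env.current_orientation(): TCP orientation.
- env.current_force(): force on the tool from outside, world axes, zero at the start.
- env.current_wrist_torque(): the same for the moment, N m.
- env.current_gripper_width(): opening from 0.0 (shut) to 1.0 (fully open).
- env.current_grip_force(): force on a finger pad.
Only numpy, scipy, OpenCV 4.12 (cv2) and the standard library are available. Lean on these libraries where they do the work, as an engineer would, in place of code of your own. Each camera call takes 0.05 s, during which the arm holds its last target. There are 200 camera calls.

## Working session

There is one attempt and no reset: what is moved stays moved. The work goes in short steps, each a Python script; the robot and the scene stay as the last script left them, time stands still between calls to the robot, and variables do not carry over. Pictures are saved under pics/ and viewed, at most 11 in all, crops included, and the job is handed in when it is done.

```bash
ls && mkdir -p pics
python3 - <<'E'
from workcell import env, optics, job, command_gripper
import cv2, numpy as np, pickle
d={}
for n in("scene","top","wrist"):
    s=optics.snapshot(n); d[n]=s; cv2.imwrite(f"pics/{n}0.png",s["frame"])
    print(n,s["fovy"],s["cx"],s["cy"],np.round(s["extrinsics"],3).tolist())
pickle.dump(d,open("s0.pkl","wb"))
print(env.current_clock(),env.current_orientation())
E
```

```text
pics
workcell.py
scene 53.26323324687862 321.54768958039483 239.66468789665078 [[0.256, 0.967, -0.013, -122.347], [0.733, -0.203, -0.649, -357.157], [-0.63, 0.156, -0.761, 1747.392], [0.0, 0.0, 0.0, 1.0]]
top 54.20284174149374 312.6953853714661 232.97090355876958 [[-0.009, -1.0, -0.003, -16.659], [-0.988, 0.01, -0.153, 583.362], [0.153, 0.002, -0.988, 1269.761], [0.0, 0.0, 0.0, 1.0]]
wrist 71.40531751608931 318.98728423557117 243.01489489337885 [[0.242, 0.97, -0.002, -623.575], [0.934, -0.232, 0.273, -34.361], [0.264, -0.068, -0.962, 379.28], [0.0, 0.0, 0.0, 1.0]]
0.15 [-3.83649938e-01 -3.11785397e+00  1.92407567e-03]
```

View pics/scene0.png

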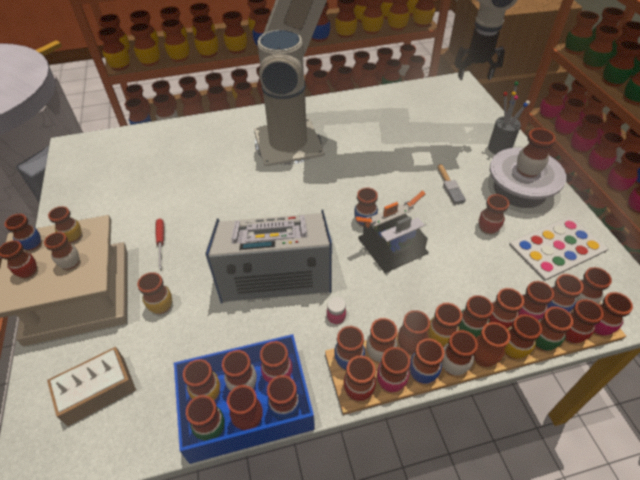

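View pics/top0.png

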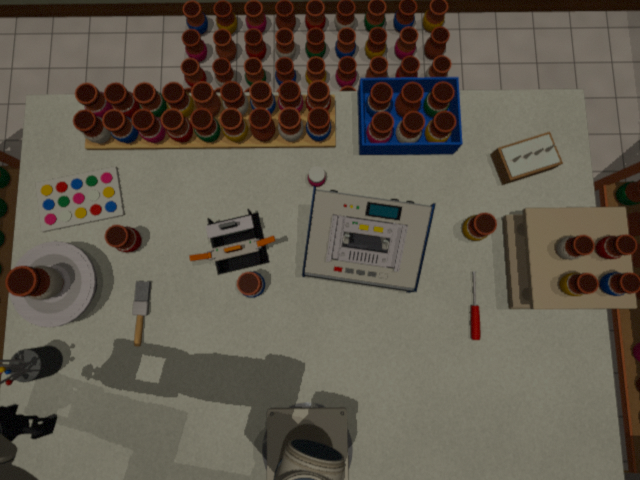

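The scene view shows the controller at (270,255) and the rack at (395,235). In the top view the rack is at (240,243), with the orange card on the robot-side groove and the blue-band pot at (251,284). The console is at (368,240). Next I'll take enlarged crops and set up a deprojection helper.

```bash
cat > h.py <<'E'
import numpy as np, cv2, pickle
from scipy.spatial.transform import Rotation as R
def cam(s):
    f=240/np.tan(np.radians(s["fovy"])/2); return f,s["cx"],s["cy"],np.array(s["extrinsics"])
def cloud(s):
    f,cx,cy,E=cam(s); v,u=np.mgrid[0:480,0:640]; z=s["depth"].astype(float)
    P=np.stack([(u-cx)/f*z,(v-cy)/f*z,z],-1)
    W=(P-E[:3,3])@E[:3,:3]; W[z<=0]=np.nan; return W
def proj(s,p):
    f,cx,cy,E=cam(s); q=np.atleast_2d(p)@E[:3,:3].T+E[:3,3]
    return np.c_[cx+f*q[:,0]/q[:,2],cy+f*q[:,1]/q[:,2]]
def ray_plane(s,u,v,n,d):
    "point on the pixel's ray with n.p=d"
    f,cx,cy,E=cam(s); o=-E[:3,:3].T@E[:3,3]; r=E[:3,:3].T@[(u-cx)/f,(v-cy)/f,1]
    n=np.asarray(n,float); return o+r*(d-n@o)/(n@r)
E
python3 - <<'E'
from h import *
s=pickle.load(open("s0.pkl","rb"))["top"]; W=cloud(s)
for u,v in [(368,240),(330,220),(410,235),(240,268),(233,249),(233,225),(180,350)]: print(u,v,np.round(W[v,u],1))
c=s["frame"][175:310,170:450]; c=cv2.convertScaleAbs(c,alpha=1.5)
cv2.imwrite("pics/topc.png",cv2.resize(c,(784,378),interpolation=cv2.INTER_CUBIC))
w=pickle.load(open("s0.pkl","rb"))["wrist"]
E=np.array(w["extrinsics"]);print("wrist cam pos",-E[:3,:3].T@E[:3,3])
E
```

```text
368 240 [ 567.1 -181.1    6.1]
330 220 [597.5 -66.8 165.8]
410 235 [ 556.9 -269.3  165.7]
240 268 [489.7 185.8   9.8]
233 249 [528.3 183.8 141.6]
233 225 [592.6 186.2 133.7]
180 350 [2.628e+02 3.517e+02 2.000e-01]
wrist cam pos [ 82.63636861 622.70282527 373.21886563]
```

View pics/topc.png

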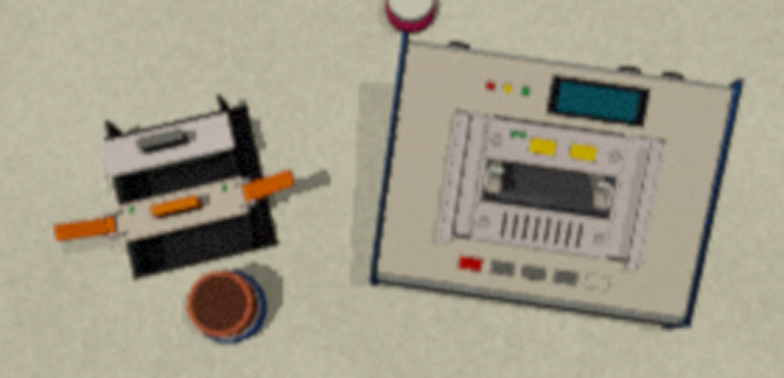

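View pics/wrist0.png

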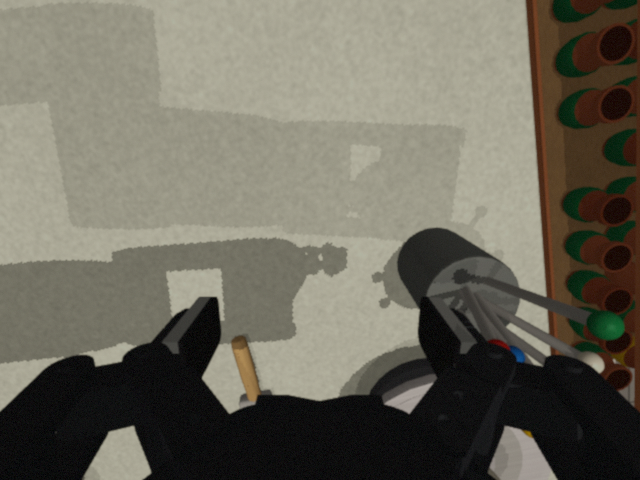

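The top crop shows the card with the orange levers at crop (55,232)–(293,183), with its handle at (176,206). The bay centre is at about crop (549,187). The start wrist view shows nothing useful. Next I'll look at both targets with the wrist camera.

```bash
cat >> h.py <<'E'
def cam_in_tool():
    return pickle.load(open("cit.pkl","rb"))
def look(cpos,target,down):
    "TCP pose that puts the wrist camera at cpos looking at target with image-down ~ down"
    z=np.subtract(target,cpos).astype(float); z/=np.linalg.norm(z)
    x=np.cross(down,z); x/=np.linalg.norm(x); y=np.cross(z,x)
    C=np.eye(4); C[:3,:3]=np.c_[x,y,z]; C[:3,3]=cpos
    T=C@np.linalg.inv(cam_in_tool()); return T[:3,3],R.from_matrix(T[:3,:3]).as_rotvec()
E
python3 - <<'E'
from h import *
from workcell import env, optics, job, command_gripper
d=pickle.load(open("s0.pkl","rb"))
T=np.eye(4); T[:3,:3]=R.from_rotvec(env.current_orientation()).as_matrix(); T[:3,3]=env.current_ee_pos()
C=np.linalg.inv(d["wrist"]["extrinsics"]); pickle.dump(np.linalg.inv(T)@C,open("cit.pkl","wb"))
print(np.round(np.linalg.inv(T)@C,3).tolist())
s=d["top"]
bay=ray_plane(s,170+549/2.8,175+187/2.8,[0,0,1],150); card=ray_plane(s,170+176/2.8,175+206/2.8,[0,0,1],145)
print(bay,card)
yb=np.radians(-7.4); yc=np.radians(11.6)
fx=np.array([np.cos(yc),np.sin(yc),0]); gx=np.array([np.cos(yb),np.sin(yb),0])
a=np.radians(26); bx=gx*np.cos(a)+[0,0,np.sin(a)]; bz=-gx*np.sin(a)+[0,0,np.cos(a)]
tc=card+35*fx+[0,0,-20]
V=[look(tc-150*fx+[0,0,200],tc,fx), look(bay+50*bx+240*bz,bay+50*bx,bx)]
for i,(p,o) in enumerate(V):
    print(np.round(p),np.round(o,3),env.ik(p,o))
    try: env.move_pose(p,o)
    except env.PlanningError as e: print(e); continue
    w=optics.snapshot("wrist"); pickle.dump(w,open(f"w{i}.pkl","wb")); cv2.imwrite(f"pics/w{i}.png",w["frame"]); print(env.current_clock())
c=d["scene"]["frame"][170:290,330:450]
cv2.imwrite("pics/scenec.png",cv2.resize(cv2.convertScaleAbs(c,alpha=1.5),(600,600),interpolation=cv2.INTER_CUBIC))
E
```

```text
[[0.001, -0.962, -0.273, 70.722], [1.0, 0.001, -0.0, -0.591], [0.0, -0.273, 0.962, -123.818], [0.0, 0.0, 0.0, 1.0]]
[ 542.69457838 -159.15979385  150.        ] [529.03777451 183.61418479 145.        ]
[524. 183. 235.] [-0.28   2.762  0.053] [ 0.3394759   0.22326898  2.02161479 -0.09552956  0.53454969 -1.35986712]
2.2333
[ 574. -163.  278.] [ 0.192  2.958 -0.016] [-0.31148169  0.28092795  1.78173071  0.04130173  0.90478054 -1.77516984]
3.6083
```

View pics/w0.png

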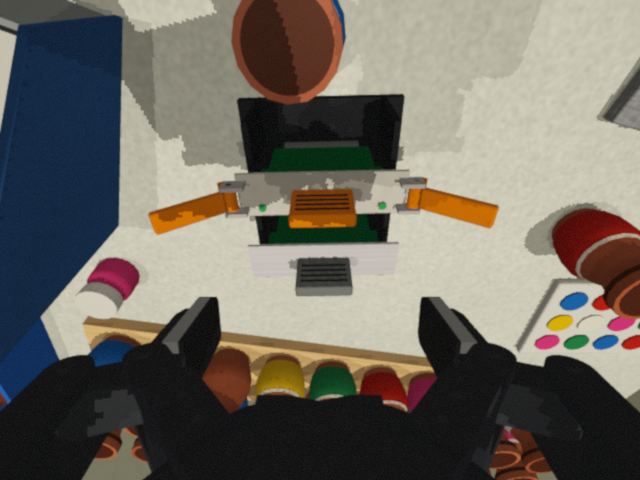

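View pics/w1.png

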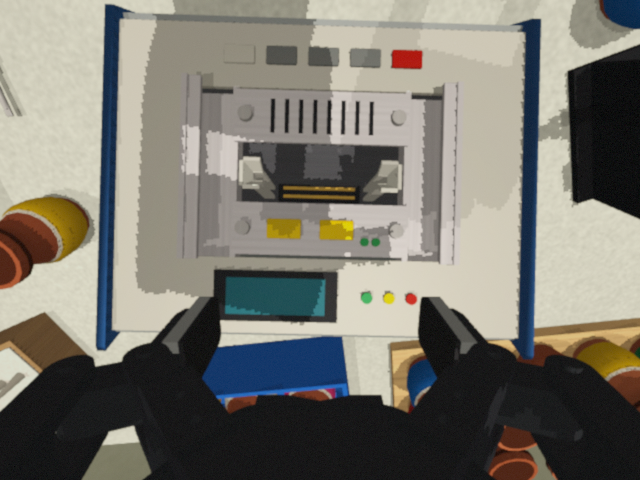

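w0: the orange card's panel spans (237,190)–(410,190) and its handle top is at (322,205). The robot-facing board side is bare green, with the grey plug at (321,146). The levers reach to (152,225) and (496,217). w1: the bay is seen square on, with the opening at (240–403, 143–205), the guides at (250,173) and (388,175), and the rails at x≈193 and 450. I'll check the far side of the boards in the scene crop for relays.

View pics/scenec.png

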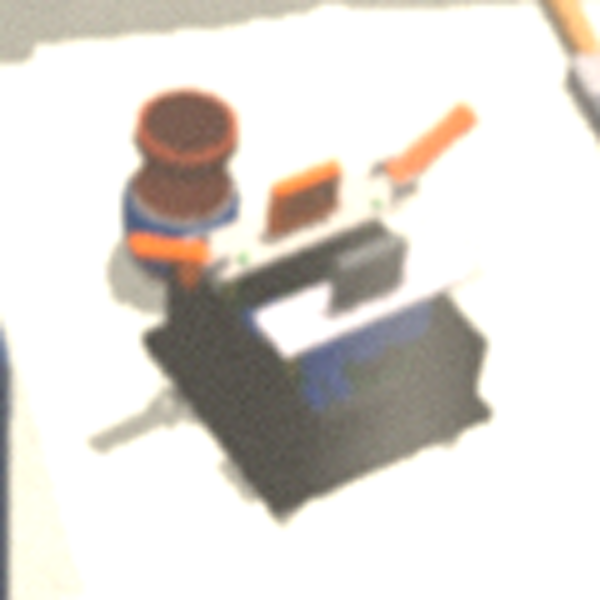

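Run:
```python
from h import *
w=pickle.load(open("w1.pkl","rb")); W=cloud(w)
# face plane: beside the rails, flat at z=0
m=np.zeros((480,640),bool); m[80:250,145:178]=1; m[60:260,470:515]=1
P=W[m]; P=P[~np.isnan(P).any(1)]
for _ in range(4):
    c=P.mean(0); n=np.linalg.svd(P-c,full_matrices=False)[2][2]; r=(P-c)@n; P=P[abs(r)<2.5*r.std()+.2]
n*=np.sign(n[2]); print("n",n,"tilt",np.degrees(np.arccos(n[2])),"yaw",np.degrees(np.arctan2(-n[1],-n[0])),"rms",r.std())
d=n@c
pts={k:ray_plane(w,*k,n,d+h) for k,h in {(194,72):14.5,(190,256):14.5,(450,82):14.5,(448,263):14.5,(120,20):0,(527,27):0}.items()}
for k,v in pts.items(): print(k,np.round(v,1))
w0=pickle.load(open("w0.pkl","rb")); W0=cloud(w0)
for u,v in [(322,197),(322,205),(322,215),(262,190),(385,190),(240,185),(408,185),(165,220),(485,212)]: print(u,v,np.round(W0[v,u],1))
def crop(s,y0,y1,x0,x1,k): return cv2.resize(cv2.convertScaleAbs(s["frame"][y0:y1,x0:x1],alpha=1.3),None,fx=k,fy=k,interpolation=cv2.INTER_CUBIC)
a=crop(w,65,270,180,465,2.5); cv2.imwrite("pics/w1c.png",a)
b=crop(w0,130,300,140,510,2.1); cv2.imwrite("pics/w0c.png",b); print(a.shape,b.shape)
```

```text
n [-0.43331652  0.06845611  0.89863816] tilt 26.020366568368832 yaw -8.977491311352448 rms 0.660001108580816
(194, 72) [ 467.  -232.8  135.4]
(190, 256) [ 576.9 -249.7  189.7]
(450, 82) [495.1 -61.9 135.9]
(448, 263) [604.5 -77.5 189.8]
(120, 20) [ 426.2 -286.   103.6]
(527, 27) [467.5   4.  101.4]
322 197 [526.7 186.8 121.4]
322 205 [526.7 186.7 132.3]
322 215 [527.2 186.7 144.1]
262 190 [536.7 144.5 108.7]
385 190 [519.3 232.4 107.4]
240 185 [532.9 129.4 114. ]
408 185 [506.8 242.7 119.5]
165 220 [552.7  87.4 142.2]
485 212 [nan nan nan]
(512, 712, 3) (357, 777, 3)
```

The other card's far side carries its components (blue), and the orange card's robot-facing side is bare. So the components face +x, away from the robot. I'll now get accurate positions from the depth masks.

Run:
```python
from h import *
w=pickle.load(open("w1.pkl","rb")); W=cloud(w)
n=np.array([-0.43331652,0.06845611,0.89863816]); 
m=np.zeros((480,640),bool); m[80:250,145:178]=1; m[60:260,470:515]=1
d=np.nanmedian(W[m]@n); H=W@n-d
def rect(P2):
    r=cv2.minAreaRect(P2.astype(np.float32)); return r
for yaw in (-9.0,-8.3,-7.7):
    a=np.radians(yaw); y=np.array([-np.sin(a),np.cos(a),0]); y-=n*(n@y); y/=np.linalg.norm(y); x=np.cross(y,n)
    o=np.array([542.7,-159.2,150.]); o+=n*(d-n@o)
    L=np.stack([(W-o)@x,(W-o)@y,H],-1)
    out=[]
    for sl in (slice(170,215),slice(430,475)):
        k=np.zeros((480,640),bool); k[60:275,sl]=1; k&=(H>11.5)&(H<18)
        k=cv2.morphologyEx(k.astype(np.uint8),cv2.MORPH_OPEN,np.ones((3,3)))>0
        Q=L[k]; r=rect(Q[:,:2]); lo=np.percentile(Q,1,0);hi=np.percentile(Q,99,0)
        f=np.polyfit(Q[:,0],Q[:,1],1)
        out.append((k.sum(),np.round(Q.mean(0),1),np.round(lo,1),np.round(hi,1),"slope deg",round(np.degrees(np.arctan(f[0])),2)))
    print(yaw,*out,sep="\n  ")
# opening (H<-8) extent inside
k=np.zeros((480,640),bool); k[120:225,225:420]=1; k&=(H<-10)
Q=L[k]; print("opening",np.round(np.percentile(Q[:,:2],[1,99],axis=0),1))
# profile across x through middle & guides
for u in (252,262,322,380,392): print(u,[(int(v),round(L[v,u,0],1),round(H[v,u],0)) for v in range(130,220,5)])
w0=pickle.load(open("w0.pkl","rb")); W0=cloud(w0)
for name,z0,z1,sl in(("panel",106.0,110.5,(160,225,225,425)),("handle",143,147.5,(180,235,280,365))):
    k=np.zeros((480,640),bool); k[sl[0]:sl[1],sl[2]:sl[3]]=1; k&=(W0[...,2]>z0)&(W0[...,2]<z1)
    k=cv2.morphologyEx(k.astype(np.uint8),cv2.MORPH_OPEN,np.ones((3,3)))>0
    print(name,k.sum(),rect(W0[k][:,:2]),W0[k].mean(0))
```

```text
-9.0
  (np.int64(3882), array([  0.3, -86.5,  14.9]), array([-60.4, -93.1,  12.2]), array([ 61.1, -80.3,  17.3]), 'slope deg', np.float64(0.04))
  (np.int64(3789), array([ 0.1, 90.3, 14.9]), array([-60.4,  84.1,  12.1]), array([60.8, 96.8, 17.2]), 'slope deg', np.float64(0.07))
-8.3
  (np.int64(3882), array([ -0.7, -86.5,  14.9]), array([-61.4, -93.2,  12.2]), array([ 60.2, -80. ,  17.3]), 'slope deg', np.float64(-0.58))
  (np.int64(3789), array([ 1.1, 90.3, 14.9]), array([-59.4,  83.8,  12.1]), array([61.8, 97. , 17.2]), 'slope deg', np.float64(-0.55))
-7.7
  (np.int64(3882), array([ -1.5, -86.5,  14.9]), array([-62.2, -93.5,  12.2]), array([ 59.4, -79.6,  17.3]), 'slope deg', np.float64(-1.11))
  (np.int64(3789), array([ 2. , 90.3, 14.9]), array([-58.5,  83.4,  12.1]), array([62.6, 97.3, 17.2]), 'slope deg', np.float64(-1.09))
opening [[-59.6 -82.3]
 [ 30.8  88.9]]
252 [(130, np.float64(-30.3), np.float64(3.0)), (135, np.float64(-26.7), np.float64(3.0)), (140, np.float64(-23.1), np.float64(3.0)), (145, np.float64(-59.1), np.float64(-132.0)), (150, np.float64(-54.2), np.float64(-134
[... 3356 characters left out ...]
.0)), (175, np.float64(-1.4), np.float64(-8.0)), (180, np.float64(2.5), np.float64(-7.0)), (185, np.float64(6.3), np.float64(-7.0)), (190, np.float64(11.1), np.float64(0.0)), (195, np.float64(-8.1), np.float64(-156.0)), (200, np.float64(-2.4), np.float64(-158.0)), (205, np.float64(3.1), np.float64(-161.0)), (210, np.float64(25.8), np.float64(3.0)), (215, np.float64(29.4), np.float64(3.0))]
panel 5266 ((531.6995239257812, 187.6133575439453), (35.26888656616211, 125.10237884521484), 13.029788970947266) [528.06848169 187.05437433 108.21015682]
handle 862 ((531.4478759765625, 187.44158935546875), (10.510893821716309, 43.31842041015625), 13.50784969329834) [530.83044989 187.39384541 144.93420498]
```

View pics/w1c.png

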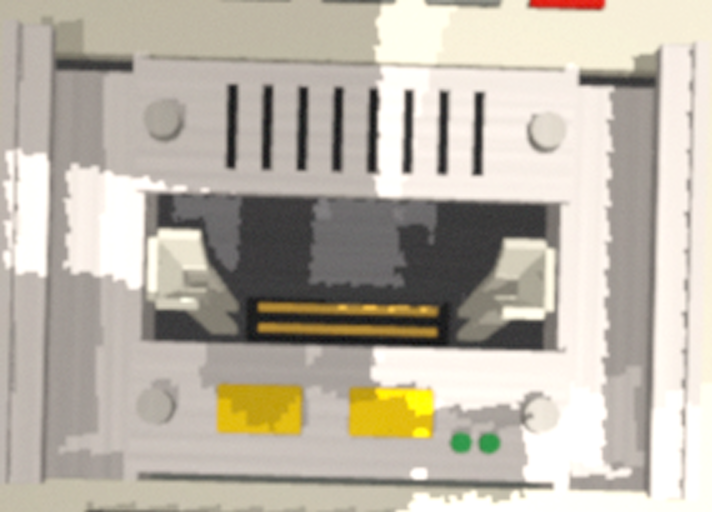

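w1c: the lips are at crop x≈30 and 675, the white guides at (180,265) and (525,275), and the gold socket at (348,318). The depth fits agree: slope 26.0°, yaw −8.95°, card yaw 13.2°. I'll re-measure both with the tool in its working orientation, so hand-eye errors cancel.

```bash
cat >> h.py <<'E'
def bayframe(yaw=-8.96,tilt=26.0):
    a,t=np.radians([yaw,tilt]); g=np.array([np.cos(a),np.sin(a),0]); Z=np.array([0,0,1.])
    bx=g*np.cos(t)+Z*np.sin(t); bz=-g*np.sin(t)+Z*np.cos(t); return bx,np.cross(bz,bx),bz
def toolrot(x,z):
    "tool y along x (card/bay x), tool z against z"
    return R.from_matrix(np.c_[np.cross(x,-z),x,-z])
E
python3 - <<'E'
from h import *
from workcell import env, optics, job, command_gripper
bx,by,bz=bayframe(); w=pickle.load(open("w1.pkl","rb")); W=cloud(w)
m=np.zeros((480,640),bool); m[80:250,145:178]=1; m[60:260,470:515]=1
d=np.nanmedian(W[m]@bz); o=np.array([542.7,-159.2,150.]); o+=bz*(d-bz@o); o+=0.25*bx+1.9*by
print("bay1",o)
Rb=toolrot(bx,bz); X=cam_in_tool()
f=Rb.apply(X[:3,2]); p=o-300*f-Rb.apply(X[:3,3])
print(p,env.ik(p,Rb.as_rotvec()))
env.move_pose(p,Rb.as_rotvec()); s=optics.snapshot("wrist"); pickle.dump(s,open("w2.pkl","wb"))
W=cloud(s); L=(W-o)@np.c_[bx,by,bz]
for sg in(1,-1):
    k=(abs(L[...,2]-14.7)<3)&(abs(L[...,0])<75)&(abs(L[...,1]-sg*88)<14)
    k=cv2.morphologyEx(k.astype(np.uint8),cv2.MORPH_OPEN,np.ones((3,3)))>0
    Q=L[k]; print(len(Q),Q.mean(0),np.percentile(Q,[1,99],axis=0).round(1).tolist(),np.degrees(np.polyfit(Q[:,0],Q[:,1],1)[0]))
k=(abs(L[...,2])<4)&(abs(L[...,0])<60)&(abs(abs(L[...,1])-110)<8); print("face z",np.median(L[k],axis=0),k.sum())
c=np.array([531.5,187.5]); yc=np.radians(13.2); cx=np.array([np.cos(yc),np.sin(yc),0]); Z=np.array([0,0,1.])
Rc=toolrot(cx,Z); env.move_pose([*c,253],Rc.as_rotvec()); command_gripper(0.5)
s=optics.snapshot("wrist"); pickle.dump(s,open("w3.pkl","wb")); W=cloud(s); L=W.copy(); L[...,:2]-=c
for name,h,hx,hy in(("panel",108,26,75),("handle",145,12,30)):
    q=L@np.c_[cx,np.cross(Z,cx),Z]; k=(abs(q[...,2]-h)<2.5)&(abs(q[...,0])<hx)&(abs(q[...,1])<hy)
    k=cv2.morphologyEx(k.astype(np.uint8),cv2.MORPH_OPEN,np.ones((3,3)))>0
    Q=q[k]; print(name,len(Q),Q.mean(0),np.percentile(Q,[1,99],axis=0).round(1).tolist(),cv2.minAreaRect(Q[:,:2].astype(np.float32)))
cv2.imwrite("pics/w3.png",s["frame"]); print(env.current_clock())
E
```

```text
bay1 [ 543.17975956 -157.35217163  150.18869994]
[ 474.13491625 -135.22411175  298.60817436] [-3.50424776e-01  1.03390324e-03  2.12956634e+00  1.57229199e-01
  5.70253389e-01 -3.07491784e-01]
2661 [-0.90904793 88.72485571 15.08901549] [[-61.5, 82.6, 13.0], [59.9, 94.7, 17.3]] 0.11660561435987025
1947 [ -0.86377123 -88.38996113  14.95787392] [[-61.3, -95.3, 12.1], [59.5, -82.0, 17.2]] 0.0647703206219696
face z [6.63121490e-02 1.06896799e+02 1.38440605e-01] 4415
panel 4842 [ -0.45692495   4.73378272 108.14083283] [[-17.0, -61.1, 106.5], [16.4, 60.3, 109.8]] ((-0.3415489196777344, -0.5297698974609375), (124.54124450683594, 34.18252944946289), 89.74671173095703)
handle 769 [ -0.30851931   0.3688022  144.88996475] [[-5.3, -21.4, 142.9], [4.3, 21.3, 146.5]] ((-0.328338623046875, -0.14390945434570312), (43.49290084838867, 9.831467628479004), 89.311279296875)
6.7667
```

The two measurements agree to about 1 mm. Next: grasp, lift, and measure the card in hand.

Run:
```python
from h import *
from workcell import env, optics, job, command_gripper
yc=np.radians(13.2); cx=np.array([np.cos(yc),np.sin(yc),0]); Z=np.array([0,0,1.]); cy=np.cross(Z,cx)
c=np.array([531.5,187.5,0])-0.34*cx-0.3*cy
env.movel([c[0],c[1],133],rate=100); print(env.current_force())
command_gripper(0.0); print("w",env.current_gripper_width(),env.current_grip_force(),env.current_force())
env.movel([c[0],c[1],215],rate=80); print(env.current_force(), env.current_wrist_torque())
env.movel([c[0],c[1],315],rate=150)
print("w",env.current_gripper_width(),env.current_grip_force(),env.current_force(),env.current_ee_pos(),env.current_clock())
s=optics.snapshot("wrist"); pickle.dump(s,open("w4.pkl","wb")); sc=optics.snapshot("scene"); pickle.dump(sc,open("s4.pkl","wb"))
Rt=R.from_rotvec(env.current_orientation()).as_matrix(); q=(cloud(s)-env.current_ee_pos())@np.c_[Rt[:,1],Rt[:,0],-Rt[:,2]]  # card axes x,y,z at TCP
for name,h,hx,hy in(("panel",-25,26,75),("handle",12,12,30)):
    k=(abs(q[...,2]-h)<2.5)&(abs(q[...,0])<hx)&(abs(q[...,1])<hy)
    k=cv2.morphologyEx(k.astype(np.uint8),cv2.MORPH_OPEN,np.ones((3,3)))>0
    Q=q[k]; 
    if len(Q)>20: print(name,len(Q),Q.mean(0),np.percentile(Q,[1,99],axis=0).round(1).tolist(),cv2.minAreaRect(Q[:,:2].astype(np.float32)))
p=proj(sc,[c+[0,0,240]])[0].astype(int); a=sc["frame"][max(p[1]-50,0):p[1]+50,p[0]-60:p[0]+60]
a=cv2.resize(cv2.convertScaleAbs(a,alpha=1.3),None,fx=3.3,fy=3.3,interpolation=cv2.INTER_CUBIC)
b=cv2.resize(s["frame"],(400,300)); M=np.zeros((a.shape[0]+0,a.shape[1]+400,3),np.uint8); M[:a.shape[0],:a.shape[1]]=a; M[:300,a.shape[1]:]=b
cv2.imwrite("pics/m4.png",M); print(M.shape)
```

```text
[-1.13333387 -0.39162466  0.38922463]
w 0.10663939052532115 59.34331655502319 [1.22055866 0.84084265 2.88203165]
[ 0.54229948 -0.2904539  -3.31879692] [0.04827841 0.05273599 0.04220138]
w 0.11008870570037795 58.79439890384674 [-0.96198857  0.24237136 -3.16917819] [530.58449707 186.90926559 313.93259162] 10.5
panel 8465 [ -1.65682471  28.5456127  -25.11539444] [[-18.3, -58.3, -26.6], [15.1, 61.0, -23.3]] ((-1.6488962173461914, 0.3674354553222656), (123.26782989501953, 34.173885345458984), 89.91222381591797)
handle 2665 [-1.69187291  2.73591292 11.70852814] [[-10.5, -20.1, 9.9], [7.4, 22.0, 13.8]] ((-3.413926362991333, 1.007822036743164), (43.72429656982422, 20.94364356994629), 78.10848236083984)
(330, 796, 3)
```

View pics/m4.png

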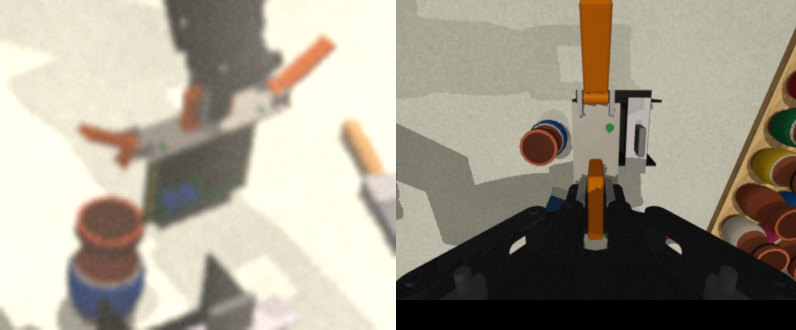

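The scene crop (left) shows components on the far (+x) face, so the card's x points away from the robot, as needed. The wrist view (right) shows the handle squarely in the fingers. Measured in hand, the card is at x = −1.65 mm, which I take as camera bias and will cancel. Next: move to the pre-insert pose and slide down with force monitoring.

```bash
cat >> h.py <<'E'
BO=np.array([543.18,-157.35,150.19])
bx,by,bz=bayframe(); MB=np.c_[bx,by,bz]; RB=toolrot(bx,bz)
BO=BO+MB@[0.75,0.0,0.1]
def w2b(p): return (np.asarray(p)-BO)@MB
def b2w(p): return BO+MB@np.asarray(p,float)
E
python3 - <<'E'
from h import *
from workcell import env, optics, job, command_gripper
print(b2w([0,0,0]), env.ik(b2w([0,0,158]),RB.as_rotvec()))
env.move_pose(b2w([0,0,160]),RB.as_rotvec())
env.dwell(.2); e=w2b(env.current_ee_pos()); print("err",e-[0,0,160],(RB.inv()*R.from_rotvec(env.current_orientation())).as_rotvec())
off=np.array([0,0,160])-e
F0=env.current_force()@MB; print("F0",F0,env.current_clock())
np.save("F0.npy",F0)
for z in (90,82,76,70,62,54):
    env.movel(b2w(np.array([0,0,z+28])+off),rate=70)
    F=env.current_force()@MB-F0; e=w2b(env.current_ee_pos())
    print(z,"F",F.round(1),"pos",(e-[0,0,28]).round(2),"T",(RB.inv().apply(env.current_wrist_torque())).round(2))
    if np.linalg.norm(F)>18: print("stop"); break
print(env.current_clock()); np.save("off.npy",off)
E
```

```text
[ 543.80256757 -157.44815953  150.60865776] [-0.3778996   0.01905235  2.12758654  0.18281181  0.55836336 -0.35525359]
err [ 0.45635059  0.79387066 -0.19570581] [ 0.00012796  0.00083247 -0.00147209]
F0 [-1.66616504  0.29106663 -3.67464791] 12.0833
90 F [ 0.  -0.3 -0.1] pos [-0.45 -0.82 90.11] T [ 0.54 -0.02  0.01]
82 F [ 0.7 -0.4  0.9] pos [-0.64 -0.77 82.  ] T [ 0.5  -0.03 -0.  ]
76 F [-0.2 -1.1  0.3] pos [-0.67 -0.74 75.91] T [0.5  0.04 0.04]
70 F [ 0.1 -0.5  0.8] pos [-0.72 -0.71 69.83] T [ 0.45  0.11 -0.01]
62 F [ 0.2 -0.9  0.6] pos [-0.77 -0.73 61.73] T [ 0.52  0.13 -0.  ]
54 F [0.4 0.6 0.8] pos [-0.78 -0.76 53.72] T [ 0.44  0.17 -0.01]
14.1333
```

It is sliding in its guides with almost no force. I'll continue to the socket and stop on contact.

Run:
```python
from h import *
from workcell import env, optics, job, command_gripper
off=np.load("off.npy")*.6; off[2]=0; F0=np.load("F0.npy")
def rep(z):
    F=env.current_force()@MB-F0; e=w2b(env.current_ee_pos()); print(z,"F",F.round(1),"pos",(e-[0,0,28]).round(2),"T",(RB.inv().apply(env.current_wrist_torque())).round(2)); return F
for z in (45,30,18,12,10,9,8,7.4,6.8,6.2,5.6,5.2):
    env.movel(b2w(np.array([0,0,z+28])+off),rate=70 if z>11 else 15); F=rep(z)
    if F[2]>7 or np.linalg.norm(F)>25: print("contact"); break
print(env.current_clock(),env.current_gripper_width())
```

```text
45 F [0.9 0.3 0.8] pos [-0.58 -0.46 44.52] T [ 0.48 -0.   -0.04]
30 F [ 0.2 -0.1  0.2] pos [-0.67 -0.42 29.42] T [ 0.51 -0.01  0.01]
18 F [0.7 0.3 0.9] pos [-0.64 -0.41 17.51] T [ 0.52 -0.01 -0.04]
12 F [ 0.9 -0.6  1.4] pos [-0.48 -0.45 11.71] T [ 0.45 -0.02 -0.05]
10 F [-0.2  0.2  0.7] pos [-0.29 -0.47 10.  ] T [0.57 0.04 0.02]
9 F [ 0.5 -0.3  0.5] pos [-0.25 -0.48  9.01] T [0.52 0.01 0.01]
8 F [-0.2  0.3  1.1] pos [-0.28 -0.44  7.96] T [0.46 0.01 0.03]
7.4 F [-0.4 -1.1  0.5] pos [-0.3  -0.5   7.37] T [0.53 0.03 0.02]
6.8 F [ 0.9 -1.   1.3] pos [-0.24 -0.49  6.78] T [ 0.47  0.   -0.05]
6.2 F [-0.4 -0.7  9.4] pos [-0.07 -0.48  6.59] T [ 0.68 -0.   -0.  ]
contact
16.8917 0.10871699989656695
```

Contact at the socket, with the panel about 6.6 mm above home. I'll dwell, release, check the height with the camera, then work the levers alternately.

```bash
cat > lever.py <<'E'
from h import *
from workcell import env, optics, job, command_gripper
def go(y,z,rate=120,x=0): env.movel(b2w([x,y,z]),rate=rate)
def push(sg,angs,h,F0,end=0.0):
    "swing lever sg through the angles; h: panel height at each"
    for t,hh in zip(angs,h):
        y=66+55*np.sin(t)+3.5*np.cos(t)+11-end*(t<=0); z=hh+8+55*np.cos(t)-3.5*np.sin(t)-2
        go(sg*y,z,60); F=env.current_force()@MB-F0
        print(sg,t,"F",F.round(1),"pos",w2b(env.current_ee_pos()).round(1),"cmd",round(y,1),round(z,1),flush=True)
        if np.linalg.norm(F)>38: print("high force"); break
def measure(s):
    "panel and lever summary in bay axes (camera bias removed)"
    q=(cloud(s)-BO)@MB; q[...,0]+=1.65
    return q
E
python3 - <<'E'
from lever import *
env.dwell(0.4); command_gripper(0.45); print("F",env.current_force()@MB, env.current_grip_force())
e=w2b(env.current_ee_pos()); env.movel(b2w([e[0],e[1],115]),rate=120)
s=optics.snapshot("wrist"); pickle.dump(s,open("w5.pkl","wb")); q=measure(s)
for name,h,hx,hy in(("panel",9,15,58),):
    k=(abs(q[...,2]-h)<7)&(abs(q[...,0])<hx)&(abs(q[...,1])<hy); Q=q[k]; Q=Q[abs(Q[:,2]-np.median(Q[:,2]))<2]
    print(name,len(Q),np.median(Q,axis=0),"slope y,x:",np.linalg.lstsq(np.c_[Q[:,1],Q[:,0],np.ones(len(Q))],Q[:,2],rcond=None)[0])
hsv=cv2.cvtColor(s["frame"],cv2.COLOR_BGR2HSV); o=cv2.inRange(hsv,(5,150,80),(20,255,255))>0
for sg in(1,-1):
    k=o&(sg*q[...,1]>68)&(abs(q[...,0])<15)&(q[...,2]>5)&(q[...,2]<80); Q=q[k]
    if len(Q)>30: print("lever",sg,len(Q),np.percentile(Q,[2,98],axis=0).round(1).tolist(),"slope ang",np.pi/2-np.arctan(abs(np.polyfit(Q[:,1],Q[:,2],1)[0])))
cv2.imwrite("pics/w5.png",s["frame"]); command_gripper(0.0); print(env.current_clock())
E
```

```text
F [ 0.43450703 -0.55867614 -0.26881008] 0.0
panel 5103 [ 1.34183616 13.50521205  9.92074918] slope y,x: [-7.27899544e-04  1.43018153e-02  9.93172152e+00]
lever 1 2295 [[-8.5, 69.1, 21.7], [6.2, 110.6, 47.8]] slope ang 0.997254976754206
lever -1 1262 [[-8.5, -101.6, 18.3], [5.9, -69.7, 42.6]] slope ang 0.9656349040465371
19.0083
```

View pics/w5.png

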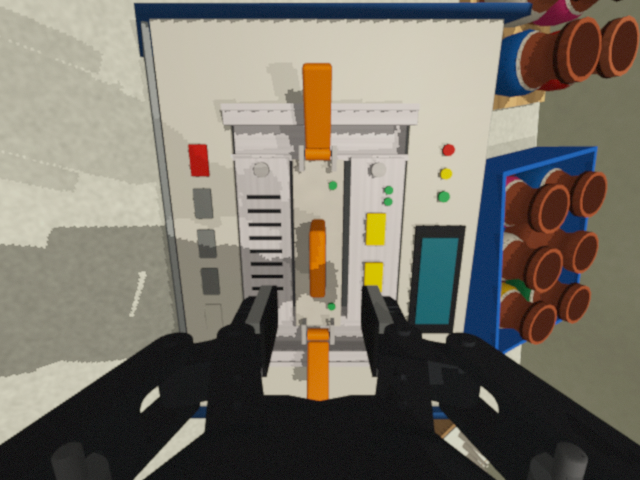

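w5: the card stands in the middle place. The left lever is at (318,110) and the right at (317,365), both about 1.0 rad out. The panel underside measures 6.9 mm above home and level. Now I'll swing in the levers, starting with the left one partway.

Run:
```python
from lever import *
F0=env.current_force()@MB; np.save("F1.npy",F0); print(F0)
go(138,100,200); go(138,46,150)
push(1,[1.0,0.7,0.5],[7,7,7],F0)
go(115,66,120); go(115,105,200); go(-138,105,250); go(-138,46,150)
push(-1,[1.0,0.7,0.5,0.3],[7,7,7,5],F0)
print(env.current_clock())
```

```text
[ 0.05860867 -0.22587933  0.79533248]
1 1.0 F [-0.3 -0.1 -1.1] pos [  0.4 124.9  40.4] cmd 125.2 39.8
1 0.7 F [-1.   1.1 -1.3] pos [  0.3 115.2  53.1] cmd 115.1 52.8
1 0.5 F [ 0.2  1.2 -0.4] pos [1.000e-01 1.064e+02 5.950e+01] cmd 106.4 59.6
-1 1.0 F [ 0.9 -0.1 -1.1] pos [ 1.000e-01 -1.247e+02  4.000e+01] cmd 125.2 39.8
-1 0.7 F [-0.1 -1.6  0. ] pos [   0.3 -115.1   53.2] cmd 115.1 52.8
-1 0.5 F [ 0.  -2.3 -0.9] pos [   0.2 -106.4   59.7] cmd 106.4 59.6
-1 0.3 F [ 0.  -3.3 -2.7] pos [  0.1 -96.6  62.3] cmd 96.6 62.5
25.2833
```

Run:
```python
from lever import *
F0=np.load("F1.npy")
push(-1,[0.15],[3],F0)
go(-100,64,120); go(-100,105,200); go(118,105,250); go(118,60,150)
push(1,[0.5,0.3,0.15,0.0],[6,4,2,0],F0,end=1.5)
go(100,64,120); go(100,105,200); go(-100,105,250); go(-100,60,150)
push(-1,[0.15,0.0],[2,0],F0,end=1.5)
print(env.current_clock())
```

```text
-1 0.15 F [-0.1 -5.5 -4.4] pos [  0.4 -89.3  62.7] cmd 88.7 62.9
1 0.5 F [ 0.4  1.  -1. ] pos [  0.5 106.1  59.3] cmd 106.4 58.6
1 0.3 F [-0.4  2.1 -1.4] pos [ 0.2 96.7 61.8] cmd 96.6 61.5
1 0.15 F [ 1.7  4.7 -2.2] pos [ 0.1 89.2 61.8] cmd 88.7 61.9
1 0.0 F [ 1.3  8.6 -6. ] pos [-0.  79.9 60.7] cmd 79.0 61.0
-1 0.15 F [-0.   0.3 -1.7] pos [  0.5 -88.4  62.6] cmd 88.7 61.9
-1 0.0 F [ 1.1 -2.3 -0.4] pos [  0.7 -79.4  61.3] cmd 79.0 61.0
31.6417
```

Run:
```python
from lever import *
F0=np.load("F1.npy")
def press(sg):
    for y in (78.5,77.5,76.5,75.5,74.5):
        go(sg*y,61,30); F=env.current_force()@MB-F0; print(sg,y,F.round(1),w2b(env.current_ee_pos()).round(1))
        if sg*F[1]>18: break
press(-1)
go(-100,64,150); go(-100,110,200); go(100,110,250); go(100,62,150)
press(1)
go(100,64,150); go(100,115,200); go(30,150,250)
s=optics.snapshot("wrist"); pickle.dump(s,open("w6.pkl","wb")); q=measure(s)
k=(abs(q[...,2]-3)<7)&(abs(q[...,0])<14)&(abs(q[...,1])<58); Q=q[k]; Q=Q[abs(Q[:,2]-np.median(Q[:,2]))<2]
print(len(Q),np.median(Q,axis=0),"slope y,x:",np.linalg.lstsq(np.c_[Q[:,1],Q[:,0],np.ones(len(Q))],Q[:,2],rcond=None)[0])
o=cv2.inRange(cv2.cvtColor(s["frame"],cv2.COLOR_BGR2HSV),(5,150,80),(20,255,255))>0
for sg in(1,-1):
    k=o&(sg*q[...,1]>50)&(abs(q[...,0])<15)&(q[...,2]>5)&(q[...,2]<80); Q=q[k]
    if len(Q)>30:
        t=Q[Q[:,2]>np.percentile(Q[:,2],98)-2.5]; print("lever",sg,len(Q),np.percentile(Q,[2,98],axis=0).round(1).tolist(),"top mean",t.mean(0).round(1))
cv2.imwrite("pics/w6.png",s["frame"]); print(env.current_clock())
```

```text
-1 78.5 [ 1.2 -4.5  0.8] [  0.7 -79.2  61.2]
-1 77.5 [ 1.3 -8.1  0.4] [  0.8 -78.6  61.2]
-1 76.5 [-0.3 -9.3  0.8] [  0.8 -78.   61.3]
-1 75.5 [ -0.8 -14.6   0.8] [  1.  -77.8  61.3]
-1 74.5 [ -1.7 -19.3   0.1] [  1.1 -77.5  61.3]
1 78.5 [-0.3 12.2  3.6] [ 0.4 79.5 61.5]
1 77.5 [-1.  19.3  4.9] [ 0.4 79.1 61.5]
2036 [ 2.08239834 26.46403864  3.26040039] slope y,x: [5.83058602e-04 1.20633395e-02 3.26173823e+00]
lever 1 695 [[-8.0, 63.2, 9.5], [6.1, 81.6, 64.0]] top mean [-1.3 65.8 63. ]
lever -1 72 [[-4.2, -69.0, 61.5], [2.5, -64.1, 64.1]] top mean [ -0.7 -66.4  62.8]
37.3583
```

View pics/w6.png

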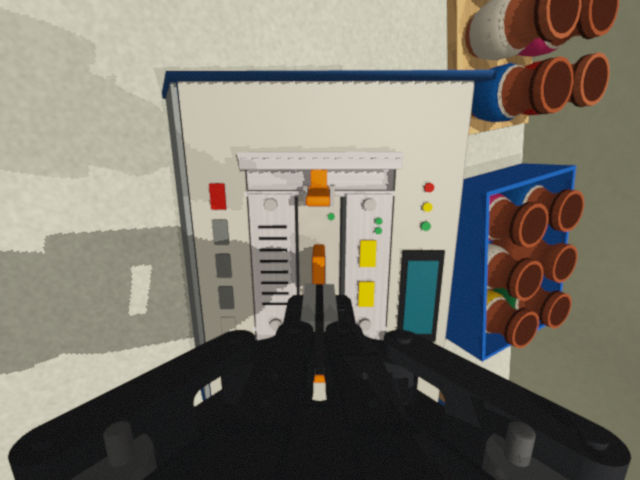

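w6: the left lever stands upright at (318,188) and the right tip shows at (319,378). Both lever tips measure ±66 mm (≈0 rad). The panel is 0.3 mm above home and level, and the gripper is clear.

```bash
python3 -c "
from workcell import env, optics, job, command_gripper
print(env.current_force(), job.close_job(), env.current_clock())"
```

```text
the job is handed in; nothing more can be done
the job is handed in; nothing more can be done
```

The card is home in the middle place, component side up the slope, with its panel about 0.3 mm above flush by the camera and both levers fully in; the job is handed in at about 37 s, but no verdict came back.

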